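# Lock the tailstock and hold a go bowl home on its jam chuck

### The job

The half-turned bowl sits on the headstock's wooden jam chuck but is not pushed home yet. First lock the tailstock to the bed by swinging its clamp lever over and down towards the tail, past the click to its stop; then push the tall crank lever at the tail end towards the headstock so that the live centre drives the bowl fully home against the chuck's shoulder, and go on until the brass ring behind the point has just sunk flush into its sleeve, never to the bottom of its spring. Finish still holding the crank lever there (it springs back if let go) so that I can tape the joint, and leave the other things on the bench where they lie.

Things in the scene. Friction and masses are not known exactly. Their poses are not given: they have to be found in the camera images.
- tailstock: Cast-iron tailstock on the lathe bed, fixed. Origin at bench height below the live centre's tip as it rests. x axis: across the bed, away from the robot; y: along the bed to the headstock; z up; offsets below use these axes. Barrel 66 mm thick, y = -215 to -85, top 258 mm above the bench; base 110 mm wide, top at 136 mm; quill-lock handle on top at y = -125 reaches 283 mm (not used).
- clamp (a joint): Bed-clamp lever on the robot's side of the tailstock base; turns about a level shaft along x. 0 rad = locked at its stop, grows as it opens (to 1.6). Starts at 0.8 to 1.5 and stays where left (about 2 N at its ball moves it). A spring detent clicks past at about 0.34 rad (about 5 N at the ball), then keeps it shut.
- clamp_hinge (a point): Point on the clamp lever's shaft: x = -70, y = -150 mm in the tailstock's axes, 118 mm above the bench. Axes parallel to the tailstock's.
- clamp_knob (a point): Centre of the 28 mm steel ball on the clamp lever. Locked, the lever points to the tail (-y) and 20 degrees up; at joint value q the ball is at clamp_hinge + (-35, -110 cos(20 deg + q), 110 sin(20 deg + q)) mm in the tailstock's axes. A 12 mm rod leads from the ball to the shaft. Beside the ball across the bed (x) 35 mm are free on the tailstock's side; the robot's side is open.
- feed (a joint): Tall crank lever at the tail end that feeds the quill. 0 rad = rest, leaning 0.30 rad back to the tail (-y); grows as its top is pushed to the headstock (+y), to 0.66. The quill and live centre go forward 60 mm per rad. A return spring brings it back to 0. Push at its ball: about 2 N at rest, 5 N at 0.5 rad, 12 to 14 N in all with the ring flush.
- feed_hinge (a point): Point on the crank lever's fulcrum pin: x = 0, y = -250 mm in the tailstock's axes, 160 mm above the bench. Axes parallel to the tailstock's.
- feed_knob (a point): Centre of the 32 mm dark steel ball at the top of the crank lever: at joint value q it is at feed_hinge + (0, 165 sin(q - 0.30), 165 cos(q - 0.30)) mm in the tailstock's axes. The arm below it is a 15 mm round bar. Nothing stands behind it (towards the tail) or beside it at that height.
- centre_tip (a point): Tip of the live centre's steel cone, 225 mm above the bench, pointing to the headstock.
- sleeve_mouth (a point): Centre of the front face of the live centre's 40 mm thick steel sleeve, which the spring-loaded point and its brass ring slide into; moves with the quill. Spring at rest: the tip stands 30 mm ahead of it and the whole ring shows; ring flush: the tip stands 22 mm ahead.
- point (a joint): How far the spring-loaded point has sunk into its sleeve, m. 0 = fully out, all 8 mm of the brass ring (33 mm thick) showing; 0.008 = ring flush with the sleeve; 0.014 = spring bottomed. The spring starts to give at 10 N (so the bowl moves first) and bears about 23 N when flush, 1.6 N per mm.
- bowl (a joint): How far the bowl on the headstock still stands off the jam chuck's shoulder, m. 0 = fully home. It starts 6 to 12 mm off, slides along y, and takes about 7 N to push; it stays where pushed.
- bowl_foot (a point): Middle of the bowl's flat foot, which faces the tailstock, on the spindle axis 225 mm above the bench. The chestnut bowl is 131 mm in diameter and 90 mm from rim to foot.
- lathe: The cast-iron bench lathe, fixed. Origin at bench height on the mid plane; y along the bed to the headstock, x across, away from the robot. Bed 740 mm long (y = -370 to 370), 110 mm wide, its ways 100 mm above the bench; headstock y = 165 to 400, up to 290 mm high; jam chuck's shoulder at y = 100 mm.
- spare_bowl: Bystander: a half-hollowed chestnut bowl, 116 mm across, 85 mm high, standing on the bench; origin at the middle of its underside.
- stick: Bystander: flat boxwood measuring stick, 300 x 26 x 7 mm, lying on the bench; origin in the middle of its underside.
- spur: Bystander: steel spur drive, 97 mm long, 28 mm thick at the four-pronged head, lying on the bench; origin on the bench under its head.
- toolrest: Bystander: T-shaped steel tool rest, 200 mm bar and 100 mm post, lying on the bench; origin on the bench under the bar's middle.

How it is judged:
On the way, in this order (a step that is already met when the one before it is completed fails the run):
1. the tailstock is locked: clamp lever past its detent, at its stop (value of joint clamp below 0.12 rad), for 0.2 s.
2. with the tailstock locked, the live centre has driven the bowl home on the jam chuck (value of joint clamp below 0.12 rad and value of joint bowl below 0.0015 m and distance between centre_tip and bowl_foot below 0.004 m), for 0.2 s.
At the end, for the whole second after the job is handed in: Through the last second the crank lever is held still: centre bearing on the foot (tip within 4 mm), brass ring flush (point sunk 6 to 10.5 mm, flush is 8), bowl home on the shoulder (within 1.5 mm), clamp lever locked (below 0.12 rad) (all of step 2 and value of joint point between 0.006 and 0.0105 m and velocity of joint feed between -0.03 and 0.03 rad/s); the arm keeps its last pose, push and grip.
It fails at once if the crank lever was worked while the tailstock was still unlocked (value of joint feed above 0.15 rad and value of joint clamp above 0.2 rad).
It fails at once if the centre's spring was driven to its stop (value of joint point above 0.013 m).
It fails at once if a bystander on the bench was disturbed (moved more than 30 mm) (distance of any of spare_bowl, stick, spur, toolrest from where it was at the start of the episode above 0.03 m).
It also fails if it takes over 56 s, if anything falls off the work surface, if the arm or the gripper's body presses on something with over 40 N, if the wrist force passes 120 N, or if a joint passes its speed limit or range.

### The arm

A 6-joint arm with a two-finger parallel gripper is mounted at the origin on the work surface. World frame = base frame: x ahead of the robot, y to its left, z up, the work surface at z = 0. Lengths are in m, angles in rad, forces in N, time in s.
With the tool pointing down it reaches from about 0.3 to 0.875 m from the base axis. Payload 6.4 kg.
Tool frame: the origin (TCP) lies between the finger pads; the fingertips stand 22 mm ahead of it and the grasp point (between the pads) lies 3 mm ahead of it; z points along the fingers, y is the line along which they close (so a half turn about z gives the same grasp; the last joint's range is limited). The gripper opens to 85 mm and grips with 20 to 120 N. Pads are 22 mm wide; open, the fingers measure 114 mm over their backs; the gripper's body (76 mm by 85 mm) begins 54 mm behind the grasp point. The pads swing forward as they close: fully open they stand 13 mm farther back than shut.
Start: joints at [-1.555, 0.181, 1.607, -0, 1.354, -0.206], TCP at [0.127, -0.561, 0.253] pointing down, gripper open.
Joint ranges: [-2.99, 2.99], [-0.89, 2.07], [0.3, 2.58], [-1.14, 4.28], [0, 2.63], [-3.12, 3.12]. Speed limits (rad/s): [2.57, 2.57, 3.01, 3.14, 3.14, 3.14].

### API

Orientations are given as a unit quaternion [w, x, y, z].
In Python, from bench import ctrl, imaging, workorder gives the robot as it stands.
- The arm moves only by the shell command python3 -m pendant 'ROWS' [OPENING]. ROWS is JSON, a list of rows, each a list of 4 numbers: the shift along the tool's x, y, z in cm, then the turn about the tool's z in degrees. In form: [[dx, dy, dz, roll], ...]. A call has 1 to 12 rows; each row is the pose to reach, as a shift and turn from the pose commanded when the call began, along the tool's axes at that moment; what a row does not reach only later rows make up. A row lasts 1/12 s, in which the tool goes at most 41.7 mm and 7.16 degrees, less where a joint would pass 70% of its speed; a pose out of reach is approached as far as the arm can. A call with a gripper value outside its range is refused whole. OPENING is the opening, from 0 (shut) to 1 (fully open), set as the call begins (- or left out, the last holds). The fingers move at their own pace and stop on an object; the grip force is fixed at half the most. Time passes only in rows, so rows that repeat a pose let the fingers close. It gives the time, the measured TCP pose, the force, the opening and the grip force at its end, in the units of the state.
- ctrl.get_obs(): the state, without advancing time (a new reading comes with each control period).
- imaging.camera(name): name is "scene" or "side" or "wrist"; returns the picture (420x560x3 uint8, red, green, blue); there is no depth.
- imaging.camera_info(name): a dict with "K" (3x3 intrinsics, pixels), "T" (4x4, takes a point from camera to world coordinates); the wrist camera has in their place "tool_from_camera" (4x4, takes a point from camera to tool coordinates, whose origin is the TCP and whose axes are the flange's). Camera axes: x right, y up, looking along -z (the intrinsics and any distortion apply to the point x, -y, -z); pixel columns grow to the right and rows downward; lengths in m; the calibration is good to about 2 mm. A picture is of the moment at which its call begins: read the wrist's pose just before it. camera_info takes no time and is no camera call.
- workorder.hand_in(): hands the job in; it is judged then, once.
The state is a dict: "time_s": time; "q": joint angles; "dq": joint speeds; "joint_efforts": joint torques, N m; "eef_pos": TCP position; "eef_rot": TCP orientation; "wrist_force": force on the tool from outside, world axes, zero at the start; "torque": the same for the moment, N m; "opening": opening from 0.0 (shut) to 1.0 (fully open); "grasp_force": force on a finger pad.
Only numpy, scipy, OpenCV 4.12 (cv2) and the standard library are available. Lean on these libraries where they do the work, as an engineer would, in place of code of your own. Each camera call takes 0.05 s, during which the arm holds its last target. There are 200 camera calls.

## Working session

There is one attempt and no reset: what is moved stays moved. The work goes in short steps, Python scripts to look and compute and a shell command to move; the robot and the scene stay as the last step left them, time stands still between calls to the robot, and variables do not carry over. Pictures are saved under pics/ and viewed, at most 10 in all, crops included, and the job is handed in when it is done.

```bash
ls; mkdir -p pics; python3 - <<'E'
from bench import ctrl, imaging
import cv2, numpy as np
o=ctrl.get_obs(); print({k:np.round(v,3) for k,v in o.items()})
for n in ("scene","side"):
    cv2.imwrite(f"pics/{n}0.png",imaging.camera(n)[:,:,::-1]); i=imaging.camera_info(n); print(n,i)
print(imaging.camera_info("wrist"))
E
```

```text
pics
{'time_s': np.float64(0.0), 'q': array([-1.555,  0.182,  1.608,  0.   ,  1.354, -0.206]), 'dq': array([ 0.001, -0.001, -0.001, -0.   ,  0.   ,  0.   ]), 'joint_efforts': array([-0.0000e+00, -4.4488e+01, -3.5134e+01, -0.0000e+00,  9.0000e-03,
       -0.0000e+00]), 'eef_pos': array([ 0.127, -0.56 ,  0.252]), 'eef_rot': array([-0.001,  0.994,  0.111,  0.   ]), 'wrist_force': array([-0.967,  0.079,  0.512]), 'torque': array([0.015, 0.005, 0.005]), 'grasp_force': np.float64(0.0), 'opening': np.float64(1.003)}
scene {'K': array([[413.75103821,   0.        , 283.92847805],
       [  0.        , 413.75103821, 207.68268355],
       [  0.        ,   0.        ,   1.        ]]), 'T': array([[-0.98723433, -0.09691769,  0.1263936 ,  0.70165226],
       [ 0.15918585, -0.62687135,  0.76268747,  0.82341039],
       [ 0.00531462,  0.77307132,  0.63429684,  0.92787527],
       [ 0.        ,  0.        ,  0.        ,  1.        ]])}
side {'K': array([[526.67683633,   0.        , 281.64786309],
       [  0.        , 526.67683633, 205.94385774],
       [  0.        ,   0.        ,   1.        ]]), 'T': array([[ 0.91661256,  0.23333381, -0.32461784,  0.02784384],
       [-0.39976949,  0.53985924, -0.74076741, -1.25368349],
       [ 0.00240186,  0.80876902,  0.5881215 ,  1.12032879],
       [ 0.        ,  0.        ,  0.        ,  1.        ]])}
{'K': array([[301.87236907,   0.        , 277.48257431],
       [  0.        , 301.87236907, 212.79532856],
       [  0.        ,   0.        ,   1.        ]]), 'tool_from_camera': array([[-2.84715761e-04,  9.61976054e-01,  2.73133650e-01,
         6.85661066e-02],
       [ 9.99999911e-01,  1.88765930e-04,  3.77571312e-04,
        -3.22401026e-04],
       [ 3.11656233e-04,  2.73133733e-01, -9.61976022e-01,
        -1.21508496e-01],
       [ 0.00000000e+00,  0.00000000e+00,  0.00000000e+00,
         1.00000000e+00]])}
```

View pics/scene0.png

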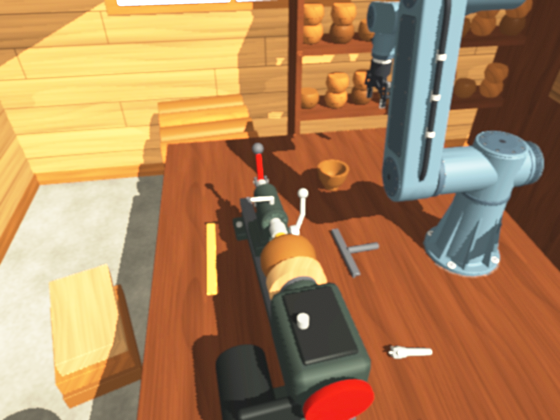

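View pics/side0.png

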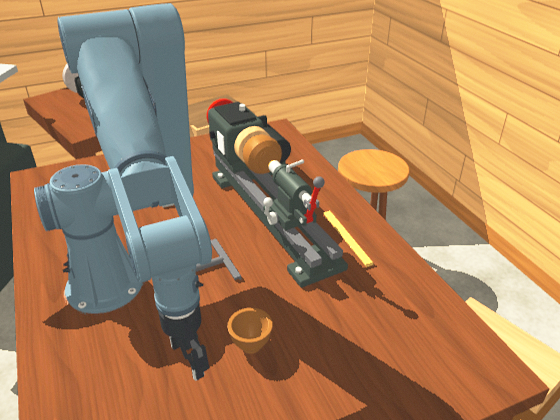

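The scene view shows the crank ball at about (258,148), the clamp ball at about (303,193), and the bowl at about (290,250). In the side view the crank ball is at about (318,182) and the clamp lever near (268,205). I'll zoom in on both in one composite.

```bash
python3 - <<'E'
import cv2, numpy as np
a=cv2.imread("pics/scene0.png")[135:285,225:325]; b=cv2.imread("pics/side0.png")[120:270,230:330]
cv2.imwrite("pics/zoom0.png",np.hstack([cv2.resize(c,None,fx=4,fy=4,interpolation=cv2.INTER_CUBIC) for c in (a,b)]))
E
```

```text
(no output)
```

View pics/zoom0.png

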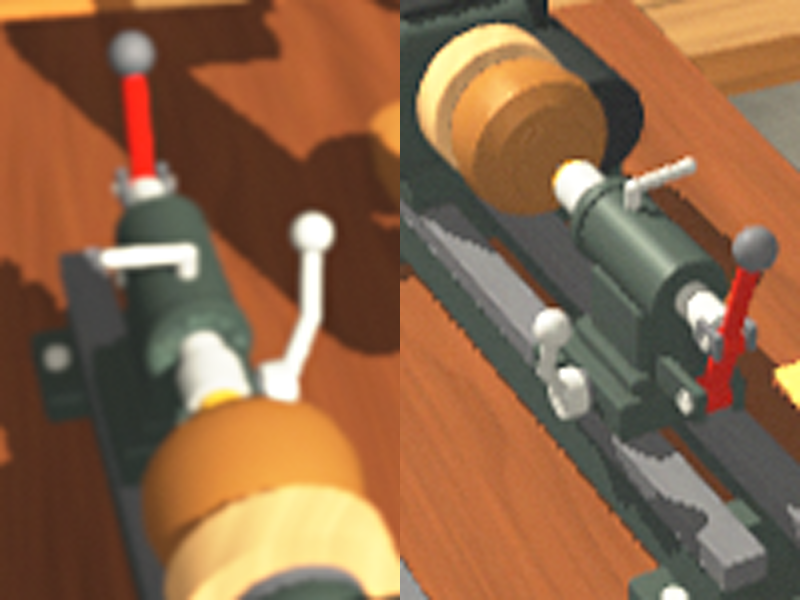

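In the zoom (mapped to full-image pixels), the crank ball is at scene (258,148.2) and side (318.7,182). The clamp ball is at scene (303,193) and side (267.7,202). Next step is to triangulate both and fit the tailstock pose.

```bash
cat > h.py <<'E'
import numpy as np
from bench import ctrl, imaging
from scipy.spatial.transform import Rotation as R
from scipy.optimize import least_squares
def ray(n,uv,T=None):
    i=imaging.camera_info(n); K=i["K"]; T=i["T"] if T is None else T
    d=T[:3,:3]@np.array([(uv[0]-K[0,2])/K[0,0],-(uv[1]-K[1,2])/K[1,1],-1]); return T[:3,3],d/np.linalg.norm(d)
def proj(n,p,T=None):
    i=imaging.camera_info(n); K=i["K"]; T=i["T"] if T is None else T
    c=T[:3,:3].T@(np.asarray(p)-T[:3,3]); return np.array([K[0,2]-K[0,0]*c[0]/c[2],K[1,2]+K[1,1]*c[1]/c[2]])
def tri(rs):
    A=sum(np.eye(3)-np.outer(d,d) for o,d in rs); b=sum((np.eye(3)-np.outer(d,d))@o for o,d in rs)
    p=np.linalg.solve(A,b); return p,[np.linalg.norm((np.eye(3)-np.outer(d,d))@(p-o)) for o,d in rs]
def feed(q): return np.array([0,-.25+.165*np.sin(q-.3),.16+.165*np.cos(q-.3)])
def clamp(q): a=np.radians(20)+q; return np.array([-.105,-.15-.11*np.cos(a),.118+.11*np.sin(a)])
def world(P,l): c,s=np.cos(P[2]),np.sin(P[2]); return np.array([P[0]+c*l[0]-s*l[1],P[1]+s*l[0]+c*l[1],l[2]])
def tool():
    o=ctrl.get_obs(); w=o["eef_rot"]; return np.array(o["eef_pos"]),R.from_quat([*w[1:],w[0]]).as_matrix(),o
E
python3 - <<'E'
from h import *
F={"scene":(258,148.2),"side":(318.7,182)}; C={"scene":(303,193),"side":(267.7,202)}
for X in (F,C): print(*tri([ray(n,X[n]) for n in X]))
def res(v): return np.concatenate([np.r_[proj(n,world(v,feed(0)))-F[n],proj(n,world(v,clamp(v[3])))-C[n]] for n in F])
for y0 in (0,.4,-.4):
    s=least_squares(res,[.6,.1,y0,1.1]); print(s.x,s.cost,s.fun.round(1))
P=s.x
for l in ([0,0,.225],[-.07,-.15,.118],[0,-.125,.27]): print(l,[proj(n,world(P,l)).round(1) for n in F],world(P,l))
E
```

```text
[ 0.60993172 -0.18094213  0.3182978 ] [np.float64(0.0004119862223554954), np.float64(0.0004119862223558896)]
[ 0.49616688 -0.08457227  0.21929095] [np.float64(0.0007343154242596496), np.float64(0.0007343154242596287)]
[0.58404881 0.11669443 0.08695241 0.82123798] 0.12792837080574743 [ 0.1  0.3  0.2  0.   0.2  0.1  0.3 -0. ]
[0.58404881 0.11669443 0.08695241 0.82123798] 0.1279283708057455 [ 0.1  0.3  0.2  0.   0.2  0.1  0.3 -0. ]
[0.58404881 0.11669443 0.08695241 0.82123798] 0.12792837080573174 [ 0.1  0.3  0.2  0.   0.2  0.1  0.3 -0. ]
[0, 0, 0.225] [array([283.9, 244.5]), array([269.4, 161.5])] [0.58404881 0.11669443 0.225     ]
[-0.07, -0.15, 0.118] [array([294.5, 231.5]), array([272. , 218.1])] [ 0.5273397  -0.03881788  0.118     ]
[0, -0.125, 0.27] [array([272.1, 198.8]), array([288.1, 167.5])] [ 0.59490417 -0.00783333  0.27      ]
```

The fit is consistent: residuals are 0.3 px or less, the ball heights match, and the hub projects where it is seen. Tailstock is at (0.584, 0.117) with yaw 0.087, and the clamp is at about 0.82 rad. Next I'll work out the approach shift.

```bash
cat >> h.py <<'E'
P=np.array([0.58405,0.11669,0.08695])
def goto(p):  # shift in cm, roll in deg so that tool y lies along lathe x
    t,M,o=tool(); d=M.T@(np.asarray(p)-t)*100
    h=np.degrees(np.arctan2(M[1,1],M[0,1])); r=(h-np.degrees(P[2])+90)%180-90
    print("t",round(float(o["time_s"]),2),"tcp",t.round(4),"head",h.round(1),"shift",d.round(2),"roll",r.round(1),"F",np.round(o["wrist_force"],1),"open",round(float(o["opening"]),3))
E
python3 -c "
from h import *
b=world(P,clamp(.82)); print(b); goto(b+[0,0,.083])"
```

```text
[ 0.49620786 -0.08471038  0.21924243]
t 0.1 tcp [ 0.1265 -0.5605  0.2525] head -77.3 shift [ 46.53 -38.29  -4.9 ] roll -82.3 F [ 0.1 -0.7 -0.6] open 1.004
```

```bash
python3 -m pendant '[[0,0,-4.9,-7],[4,-3.3,-4.9,-14],[8,-6.6,-4.9,-21],[12,-9.9,-4.9,-28],[15,-12.4,-4.9,-35],[18,-14.8,-4.9,-42],[21,-17.3,-4.9,-49],[24,-19.8,-4.9,-56],[27,-22.2,-4.9,-63],[30,-24.7,-4.9,-70],[33,-27.2,-4.9,-77],[35,-28.8,-4.9,-82.3]]' 0.5
python3 -c "
from h import *
goto(world(P,clamp(.82))+[0,0,.083])"
```

```text
time_s: 1.1
eef_pos: [0.4054, -0.2006, 0.3022]
eef_rot: [-0.0, 0.673, 0.74, 0.0]
wrist_force: [-0.0, -0.1, 0.3]
opening: 0.501
grasp_force: 0.0
t 1.1 tcp [ 0.4054 -0.2006  0.3022] head 5.4 shift [10.68 10.13 -0.  ] roll 0.4 F [-0.  -0.1  0.3] open 0.501
```

```bash
python3 -m pendant '[[2.7,2.5,0,0],[5.4,5,0,0.4],[8,7.6,0,0.4],[10.7,10.1,0,0.4],[10.7,10.1,0,0.4],[10.7,10.1,0,0.4]]'
python3 - <<'E'
from h import *
import cv2
b=world(P,clamp(.82)); goto(b+[0,0,.003])
t,M,o=tool(); im=imaging.camera("wrist")
T=np.eye(4);T[:3,:3]=M;T[:3,3]=t;T=T@imaging.camera_info("wrist")["tool_from_camera"]
print(proj("wrist",b,T), proj("wrist",world(P,feed(0)),T),proj("wrist",t+M@[0,0,.022],T))
cv2.imwrite("pics/w1.png",im[:,:,::-1])
E
```

```text
time_s: 1.6
eef_pos: [0.4963, -0.0857, 0.3016]
eef_rot: [-0.001, 0.677, 0.736, -0.0]
wrist_force: [-1.1, 0.0, -0.8]
opening: 0.5
grasp_force: 0.0
t 1.6 tcp [ 0.4963 -0.0857  0.3016] head 4.8 shift [0.1  0.01 7.94] roll -0.1 F [-1.1  0.  -0.8] open 0.5
[278.77756541 227.25127097] [492.62844225 493.77749799] [279.03428199 266.0805432 ]
```

View pics/w1.png

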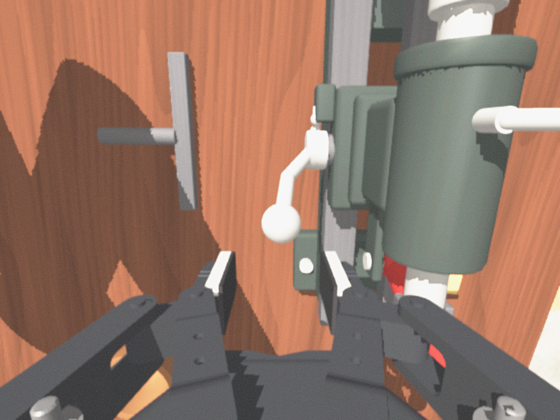

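The wrist view shows the clamp ball at (281,222), about 5 px from the predicted (279,227). The rod bends away to the hub, and the fingers straddle the ball's line cleanly. I'll fold this third ray in.

```bash
python3 - <<'E'
from h import *
t,M,o=tool(); T=np.eye(4);T[:3,:3]=M;T[:3,3]=t;T=T@imaging.camera_info("wrist")["tool_from_camera"]
p,e=tri([ray("scene",(303,193)),ray("side",(267.7,202)),ray("wrist",(281,222),T)]); print(p,e)
goto(p+[0,0,.003])
c,s=np.cos(P[2]),np.sin(P[2]); d=p[:2]-P[:2]; print("local",c*d[0]+s*d[1],-s*d[0]+c*d[1])
for q in (.75,.82,.9,1): print(q,clamp(q))
E
```

```text
[ 0.49661552 -0.08311196  0.21905393] [np.float64(0.0013552268788329092), np.float64(0.0009930563171848448), np.float64(0.0011384862641846201)]
t 1.65 tcp [ 0.4957 -0.0869  0.3017] head 4.7 shift [0.37 0.13 7.96] roll -0.3 F [-0.1 -0.4  0.1] open 0.5
local -0.10445506915075228 -0.19145429827691252
0.75 [-0.105      -0.19998713  0.21598616]
0.82 [-0.105      -0.19301128  0.21924243]
0.9 [-0.105      -0.18478296  0.22235586]
1 [-0.105      -0.17419099  0.22530702]
```

```bash
python3 -m pendant '[[0.3,0.05,3,0],[0.3,0.05,6,0],[0.3,0.05,8,0],[0.3,0.05,8,0]]' 0.5; python3 -m pendant '[[0,0,0,0],[0,0,0,0],[0,0,0,0],[0,0,0,0]]' 0.1
python3 -c "
from h import *
goto(world(P,clamp(.82))+[0,0,.003])
import numpy as np
for q in (.82,.7,.55,.4,.3,.2,.1,0,-.03): print(q,((clamp(q)-clamp(.82))*100).round(2))"
```

```text
time_s: 1.98
eef_pos: [0.4926, -0.0847, 0.2176]
eef_rot: [-0.004, 0.679, 0.734, -0.002]
wrist_force: [-0.9, 1.1, -0.4]
opening: 0.501
grasp_force: 0.0
time_s: 2.32
eef_pos: [0.4982, -0.0846, 0.2235]
eef_rot: [0.002, 0.679, 0.734, 0.003]
wrist_force: [11.5, 4.0, -11.6]
opening: 0.29
grasp_force: 59.5
t 2.32 tcp [ 0.4982 -0.0846  0.2235] head 4.5 shift [-0.   -0.2   0.13] roll -0.5 F [ 11.5   4.  -11.6] open 0.29
0.82 [0. 0. 0.]
0.7 [ 0.   -1.18 -0.59]
0.55 [ 0.   -2.54 -1.51]
0.4 [ 0.   -3.75 -2.63]
0.3 [ 0.   -4.46 -3.48]
0.2 [ 0.   -5.08 -4.38]
0.1 [ 0.   -5.61 -5.35]
0 [ 0.   -6.04 -6.36]
-0.03 [ 0.   -6.14 -6.67]
```

```bash
python3 -m pendant '[[-0.6,0,0.3,0],[-1.2,0,0.6,0],[-1.9,0,1,0],[-2.5,0,1.5,0],[-2.5,0,1.5,0],[-2.5,0,1.5,0]]'
python3 -c "
from h import *
import cv2
goto(world(P,clamp(.55))+[0,0,.003])
cv2.imwrite('pics/w2.png',imaging.camera('wrist')[:,:,::-1])"
```

```text
time_s: 2.82
eef_pos: [0.5009, -0.1139, 0.212]
eef_rot: [0.006, 0.679, 0.735, -0.001]
wrist_force: [-2.8, -22.6, 14.0]
opening: 0.192
grasp_force: 12.9
t 2.82 tcp [ 0.5009 -0.1139  0.212 ] head 4.5 shift [ 0.41 -0.22  0.48] roll -0.4 F [ -2.8 -22.6  14. ] open 0.192
```

View pics/w2.png

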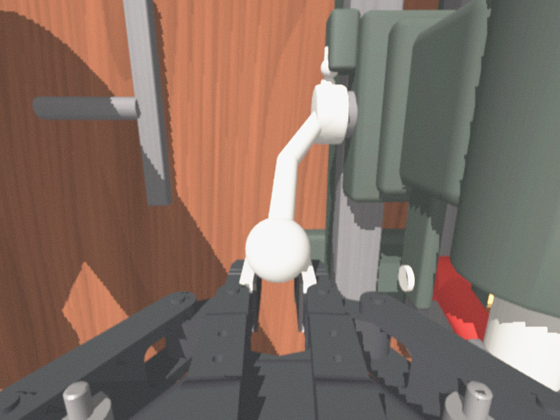

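The wrist view shows the clamp ball at (278,248), about 64 px wide, which puts it 18 mm ahead of the pads. The grip slipped off its tail side, and the clamp now reads about 0.66 rad. I'll open, rise, close, and press the ball down from above along its arc instead.

```bash
python3 -m pendant '[[0,0,0,0],[0,0,0,0],[0,0,-3,0],[0,0,-6,0],[0,0,-7,0],[0,0,-7,0]]' 0.5; python3 -m pendant '[[1.2,0.1,0,0],[1.2,0.1,0,0],[1.2,0.1,0,0],[1.2,0.1,0,0]]' 0
python3 - <<'E'
from h import *
import cv2
t,M,o=tool(); im=imaging.camera("wrist"); goto(world(P,clamp(.66))+[0,0,.036])
T=np.eye(4);T[:3,:3]=M;T[:3,3]=t;T=T@imaging.camera_info("wrist")["tool_from_camera"]
for q in (.55,.6,.66,.72): print(q,world(P,clamp(q)).round(4),proj("wrist",world(P,clamp(q)),T).round(1))
g=cv2.cvtColor(im,cv2.COLOR_RGB2GRAY); print(cv2.HoughCircles(cv2.medianBlur(g,3),cv2.HOUGH_GRADIENT,1,20,param1=120,param2=14,minRadius=16,maxRadius=32))
cv2.imwrite("pics/w3.png",im[:,:,::-1])
E
```

```text
time_s: 3.37
eef_pos: [0.4997, -0.1102, 0.2811]
eef_rot: [0.003, 0.678, 0.735, 0.001]
wrist_force: [0.5, -0.6, 0.8]
opening: 0.501
grasp_force: 0.0
time_s: 3.7
eef_pos: [0.4975, -0.0968, 0.2758]
eef_rot: [-0.001, 0.678, 0.735, -0.0]
wrist_force: [0.4, -0.2, -0.6]
opening: 0.003
grasp_force: 0.0
t 3.75 tcp [ 0.4976 -0.097   0.276 ] head 4.6 shift [-0.32 -0.03  2.89] roll -0.3 F [ 0.4 -0.5  0. ] open -0.001
0.55 [ 0.4984 -0.1101  0.2041] [278.7 252. ]
0.6 [ 0.498  -0.1057  0.2074] [278.7 247.9]
0.66 [ 0.4976 -0.1002  0.2111] [278.7 242.3]
0.72 [ 0.4971 -0.0946  0.2144] [278.6 235.9]
[[[280.5 228.5  21.8]
  [448.5 306.5  28. ]
  [102.5 397.5  23. ]
  [451.5 396.5  22.8]
  [530.5  91.5  16.5]
  [357.5 261.5  31.4]]]
```

View pics/w3.png

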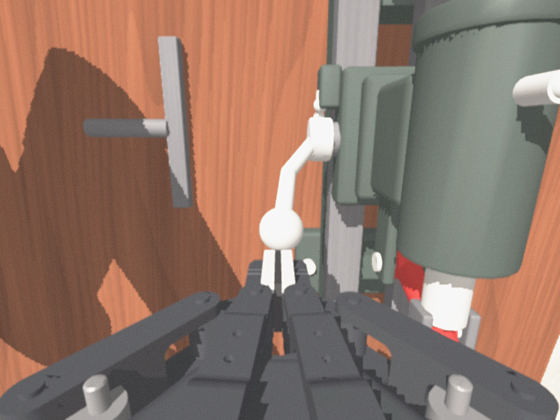

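The wrist view shows the clamp ball at (280,228), radius 22 px. That places it about 6 mm ahead of the TCP and 62 mm below, at roughly 0.73 rad. The closed fingertips are clear of it, so I'll press over and down along the arc.

```bash
python3 -m pendant '[[1,0,1,0],[1,0,2.3,0],[0.4,0,2.8,0],[-0.2,0,3.3,0],[-0.9,0,3.8,0],[-1.5,0,4.5,0],[-2.2,0,5.2,0],[-2.2,0,5.2,0]]' 0
python3 -c "
from h import *
goto(world(P,clamp(0))+[0,0,.036])"
```

```text
time_s: 4.42
eef_pos: [0.4995, -0.1206, 0.2241]
eef_rot: [-0.0, 0.679, 0.734, -0.001]
wrist_force: [-0.1, 0.2, -0.2]
opening: 0.002
grasp_force: 0.0
t 4.42 tcp [ 0.4995 -0.1206  0.2241] head 4.5 shift [-2.43  0.    3.25] roll -0.5 F [-0.1  0.2 -0.2] open 0.002
```

```bash
cat >> h.py <<'E'
def ball(d,rng,uv0):  # nearest Hough circle in wrist view -> world point from its size
    import cv2
    t,M,o=tool(); im=imaging.camera("wrist"); i=imaging.camera_info("wrist"); K=i["K"]
    g=cv2.cvtColor(im,cv2.COLOR_RGB2GRAY); c=cv2.HoughCircles(cv2.medianBlur(g,3),cv2.HOUGH_GRADIENT,1,10,param1=120,param2=12,minRadius=rng[0],maxRadius=rng[1])[0]
    c=c[np.argsort(np.hypot(c[:,0]-uv0[0],c[:,1]-uv0[1]))][:3]
    for u,v,r in c:
        z=K[0,0]*d/2/r; p=i["tool_from_camera"]@[(u-K[0,2])/K[0,0]*z,-(v-K[1,2])/K[1,1]*z,-z,1]
        print("px",u,v,r,"tool",p[:3].round(4),"world",(t+M@p[:3]).round(4))
    return im
E
python3 -c "
from h import *
import cv2
im=ball(.028,(18,36),(280,230)); cv2.imwrite('pics/w4.png',im[:,:,::-1])
for q in (.2,.3,.4,.5,.6,.7): print(q,world(P,clamp(q)).round(4))"
```

```text
px 277.5 260.5 27.0 tool [ 0.003  -0.0008  0.0223] world [ 0.4985 -0.1177  0.2018]
px 306.5 258.5 19.3 tool [-0.0221  0.0203  0.0801] world [ 0.5214 -0.1411  0.144 ]
px 302.5 272.5 28.8 tool [0.0016 0.0113 0.0117] world [ 0.5107 -0.1182  0.2124]
0.2 [ 0.5006 -0.1353  0.1754]
0.3 [ 0.5001 -0.1292  0.1845]
0.4 [ 0.4995 -0.1221  0.1929]
0.5 [ 0.4988 -0.1143  0.2006]
0.6 [ 0.498  -0.1057  0.2074]
0.7 [ 0.4972 -0.0965  0.2134]
```

View pics/w4.png

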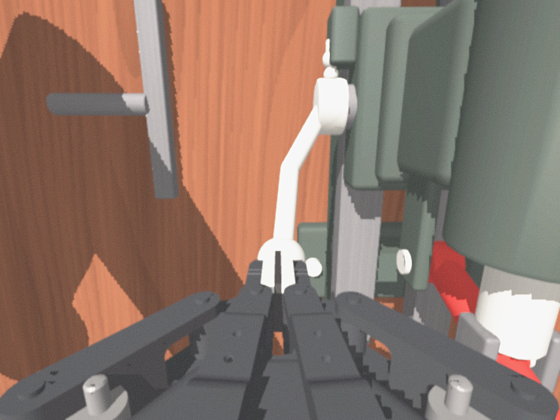

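The wrist view shows the ball's top edge at (280,240) tucked under the fingertips, and the rod has swung down. The clamp is near 0.35 rad, at the detent. Continuing down past the click to the stop.

```bash
python3 -m pendant '[[-0.5,0,0.8,0],[-1.1,0,1.6,0],[-1.6,0,2.4,0],[-2,0,3.3,0],[-2,0,3.3,0],[-2,0,3.3,0]]'; python3 -m pendant '[[0,0,0.2,0],[0,0,0.4,0],[0,0,0.4,0]]'
python3 -c "
from h import *
goto(world(P,clamp(0))+[0,0,.036])"
```

```text
time_s: 4.97
eef_pos: [0.5014, -0.1396, 0.1915]
eef_rot: [-0.0, 0.678, 0.735, -0.0]
wrist_force: [1.6, -0.9, 1.5]
opening: -0.002
grasp_force: 0.5
time_s: 5.22
eef_pos: [0.5019, -0.1398, 0.1908]
eef_rot: [0.001, 0.678, 0.735, -0.0]
wrist_force: [-9.3, 2.2, 21.6]
opening: -0.003
grasp_force: 10.9
t 5.22 tcp [ 0.5019 -0.1398  0.1908] head 4.6 shift [-0.5  -0.09 -0.08] roll -0.4 F [-9.3  2.2 21.6] open -0.003
```

The clamp is at its stop: the tip is at 0.1688 against an expected ball top of 0.1696, with 21 N reaction. Now I'll rise and go behind the crank ball.

```bash
python3 -m pendant '[[0,0,-4,0],[0,0,-8,0],[0,0,-12,0],[0,0,-16,0],[0,0,-20,0],[0,0,-22,0],[0,0,-22,0]]' 0
python3 -c "
from h import *
import cv2
goto(world(P,[0,-.375,.40]))
for n in ('scene','side'):
    im=imaging.camera(n)[:,:,::-1]; u,v=proj(n,world(P,[-.03,-.1,.2])).astype(int); cv2.imwrite('pics/%s5.png'%n,im); 
    globals()[n]=cv2.resize(im[v-60:v+60,u-60:u+60],None,fx=3,fy=3,interpolation=cv2.INTER_CUBIC); print(n,u-60,v-60,[proj(n,world(P,clamp(q))).round(1) for q in (0,.4)])
import numpy as np; cv2.imwrite('pics/z5.png',np.hstack([scene,side]))"
```

```text
time_s: 5.8
eef_pos: [0.5031, -0.1401, 0.414]
eef_rot: [0.005, 0.678, 0.735, 0.001]
wrist_force: [1.1, -0.8, 0.9]
opening: 0.001
grasp_force: 0.0
t 5.8 tcp [ 0.5031 -0.1401  0.414 ] head 4.6 shift [-12.55  10.36   1.54] roll -0.4 F [ 1.1 -0.8  0.9] open 0.001
scene 225 163 [array([296.9, 198. ]), array([299.3, 192.6])]
side 215 125 [array([277.7, 230.2]), array([274. , 215.9])]
```

View pics/z5.png

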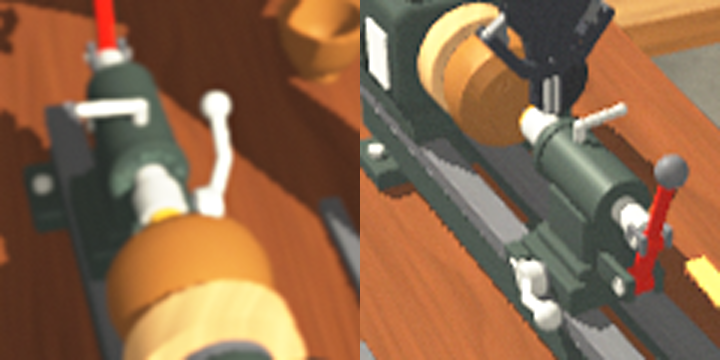

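The clamp ball is now at scene (297,197.7) and side (276.7,230). The q=0 predictions are (296.9,198) and (277.7,230.2), so it is locked. Moving behind the crank ball.

```bash
python3 -m pendant '[[-3.8,1,0,0],[-7,3,0,0],[-9.5,6,0,0],[-11.5,9,0,0],[-12.5,10.4,0,-0.4],[-12.5,10.4,3,-0.4],[-12.5,10.4,6,-0.4],[-12.5,10.4,9.2,-0.4],[-12.5,10.4,9.2,-0.4]]' 0
python3 -c "
from h import *
import cv2
im=ball(.032,(24,60),(280,215)); cv2.imwrite('pics/w6.png',im[:,:,::-1])
t,M,o=tool(); print(world(P,feed(0))); goto(world(P,feed(0)+[0,-.027,.004]))
F={'scene':(258,148.2),'side':(318.7,182)}"
```

```text
time_s: 6.65
eef_pos: [0.6116, -0.2534, 0.3046]
eef_rot: [-0.009, 0.676, 0.737, -0.001]
wrist_force: [-1.1, -0.5, -1.0]
opening: -0.0
grasp_force: 0.0
px 269.5 215.5 32.1 tool [ 0.0272 -0.0048  0.0229] world [ 0.6041 -0.2265  0.2821]
px 280.5 196.5 31.4 tool [0.0356 0.0007 0.0287] world [ 0.6088 -0.2176  0.2762]
px 265.5 160.5 38.8 tool [ 0.0563 -0.0057  0.0041] world [ 0.6009 -0.1977  0.3011]
[ 0.60999453 -0.18094218  0.31763052]
t 6.7 tcp [ 0.6126 -0.254   0.309 ] head 5.0 shift [ 4.61  0.36 -1.23] roll 0.0 F [ 0.5  0.8 -0.5] open -0.002
```

View pics/w6.png

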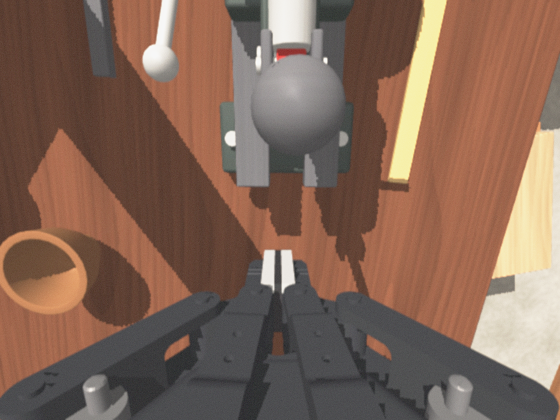

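The wrist view shows the crank ball at (298,105), radius 46 px. It is about 76 mm ahead of the TCP, 7 mm to tool +y, and 10 mm above. I'll raise 1.3 cm, shift over, and come to contact.

```bash
cat >> h.py <<'E'
def st(n=4):
    import cv2
    a=[]
    for k in range(n):
        t,M,o=tool(); d=t-[P[0],P[1],0]; c,s=np.cos(P[2]),np.sin(P[2]); f=o["wrist_force"]
        a.append([c*d[0]+s*d[1],-s*d[0]+c*d[1],t[2],-s*f[0]+c*f[1],f[0],f[2]])
        im=imaging.camera("side" if k%2 else "scene")
    a=np.mean(a,0); print("t",round(float(o["time_s"]),2),"local mm",(a[:3]*1e3).round(1),"F push",a[3].round(1),"Fx,Fz",a[4:].round(1),"q if contact -27mm: ",np.round(.3+np.arcsin(np.clip((a[1]+.027+.25)/.165,-1,1)),3))
E
python3 -m pendant '[[2,0.5,-1.3,0],[4,0.5,-1.3,0],[4,0.5,-1.3,0]]' 0; python3 -c "from h import *; st(6)"
python3 -m pendant '[[0.5,0,0,0],[1,0,0,0],[1.5,0,0,0],[1.5,0,0,0]]' 0; python3 -c "from h import *; st(6)"
```

```text
time_s: 6.95
eef_pos: [0.6176, -0.2125, 0.3321]
eef_rot: [0.001, 0.675, 0.738, 0.001]
wrist_force: [-0.3, -0.3, -0.1]
opening: -0.002
grasp_force: 0.0
t 7.2 local mm [   4.1 -333.1  330.9] F push 0.4 Fx,Fz [ 0.2 -0.2] q if contact -27mm:  -0.047
time_s: 7.58
eef_pos: [0.6154, -0.2, 0.3297]
eef_rot: [0.0, 0.675, 0.737, -0.0]
wrist_force: [-0.8, -2.6, -0.5]
opening: -0.002
grasp_force: 1.3
t 7.83 local mm [   3.7 -318.6  329.5] F push -3.0 Fx,Fz [-0.4  0.2] q if contact -27mm:  0.045
```

```bash
python3 -m pendant '[[0.5,0,0.1,0],[1,0,0.2,0],[1.5,0,0.3,0],[2,0,0.4,0],[2.5,0,0.4,0],[2.5,0,0.4,0]]' 0; python3 -c "from h import *; st(6)"
python3 -m pendant '[[0.4,0,0,0],[0.8,0,0,0],[1,0,0,0],[1,0,0,0]]' 0; python3 -c "from h import *; st(6)"
python3 -m pendant '[[0.4,0,0,0],[0.8,0,0,0],[1,0,0,0],[1,0,0,0]]' 0; python3 - <<'E'
from h import *; st(6)
import cv2
o=[]
for n in ("scene","side"):
    im=imaging.camera(n)[:,:,::-1].copy(); cv2.imwrite(f"pics/{n}7.png",im); u,v=proj(n,world(P,[0,0,.225])).astype(int); w=33
    print(n,u-w,v-w); o.append(cv2.resize(im[v-w:v+w,u-w:u+w],None,fx=6,fy=6,interpolation=cv2.INTER_CUBIC))
cv2.imwrite("pics/z7.png",np.hstack(o))
E
```

```text
time_s: 8.38
eef_pos: [0.6135, -0.1758, 0.3265]
eef_rot: [0.001, 0.676, 0.737, -0.0]
wrist_force: [0.6, -6.8, 3.4]
opening: 0.001
grasp_force: 3.0
t 8.63 local mm [   3.9 -294.2  326.4] F push -6.0 Fx,Fz [-0.   3.8] q if contact -27mm:  0.196
time_s: 9.02
eef_pos: [0.6127, -0.1662, 0.3266]
eef_rot: [0.002, 0.676, 0.737, -0.0]
wrist_force: [-0.3, -7.5, 4.8]
opening: -0.002
grasp_force: 3.2
t 9.27 local mm [   4.  -284.4  326.5] F push -6.1 Fx,Fz [-0.6  4.4] q if contact -27mm:  0.255
time_s: 9.65
eef_pos: [0.6119, -0.157, 0.327]
eef_rot: [0.002, 0.676, 0.737, -0.001]
wrist_force: [-0.9, -8.7, 5.9]
opening: -0.005
grasp_force: 4.6
t 9.9 local mm [   4.  -275.3  327. ] F push -8.9 Fx,Fz [-0.7  5.9] q if contact -27mm:  0.31
scene 250 211
side 236 128
```

View pics/z7.png

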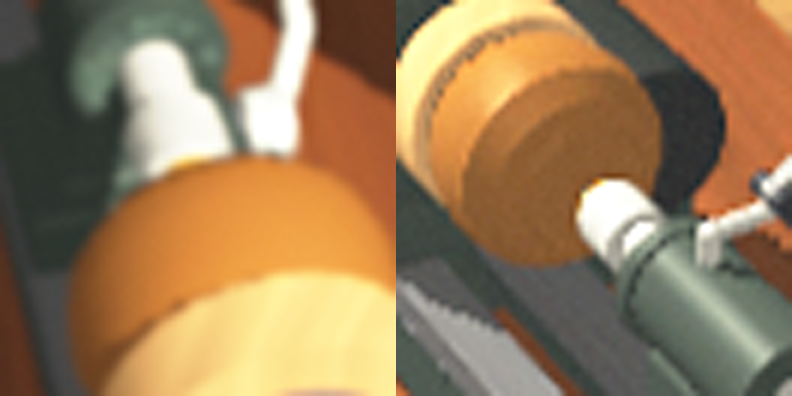

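The zoom shows the sleeve mouth near the foot in both panels, with only a sliver of yellow ring visible: scene panel about (185,162), side panel about (595,185). The ring is nearly but not fully sunk. From here I go by force and by tracking the bowl's foot edge numerically.

```bash
cat > trk.py <<'E'
from h import *
import cv2,sys
def run(new):
    for n in new: cv2.imwrite(f"pics/{n}.png",imaging.camera("side" if n.startswith("side") else "scene")[:,:,::-1])
    a=proj("side",world(P,[0,0,.225])); b=proj("side",world(P,[0,.01,.225])); print("side px for +10mm y",(b-a).round(2))
    g=lambda n: cv2.GaussianBlur(cv2.cvtColor(cv2.imread(f"pics/{n}.png"),cv2.COLOR_BGR2GRAY),(3,3),0)
    ref=g("side0"); m=np.zeros_like(ref); m[138:170,243:275]=255; m[155:,262:]=0
    for n in ["side5","side7"]+[x for x in SIDE]:
        W=np.float32([[1,0,0],[0,1,0]])
        cc,W=cv2.findTransformECC(ref[120:190,220:300],g(n)[120:190,220:300],W,cv2.MOTION_TRANSLATION,(3,200,1e-6),m[120:190,220:300],3)
        d=W[:,2]; e=(b-a)/10; print(n,"shift px",d.round(2),"mm",round(float(d@e/(e@e)),2),"cc",round(cc,3))
        hsv=cv2.cvtColor(cv2.imread(f"pics/{n}.png"),cv2.COLOR_BGR2HSV)[150:170,255:285]
        print("  yellow",int(cv2.inRange(hsv,(20,120,150),(35,255,255)).sum()/255))
E
python3 -m pendant '[[0.2,0,0,0],[0.4,0,0,0],[0.4,0,0,0]]' 0; python3 - <<'E'
import trk; trk.st(6); trk.SIDE=["side8"]; trk.run(["side8"])
E
```

```text
time_s: 10.3
eef_pos: [0.6116, -0.1535, 0.3273]
eef_rot: [0.003, 0.676, 0.737, -0.001]
wrist_force: [-1.0, -9.4, 7.4]
opening: 0.003
grasp_force: 5.0
t 10.55 local mm [   4.  -271.7  327.3] F push -9.8 Fx,Fz [-0.5  6.8] q if contact -27mm:  0.332
side px for +10mm y [-1.4  -1.39]
side5 shift px [-9.88  8.06] mm 6.77 cc 0.866
  yellow 2
side7 shift px [-1.34 -1.13] mm 8.85 cc 0.998
  yellow 1
side8 shift px [-1.32 -1.15] mm 8.82 cc 0.998
  yellow 0
```

The bowl's foot edge moved about 8.85 mm in total and did not move between the last two pushes, so it is home. The force puts the point about 3 mm sunk. Roughly 14 mm more at the ball should bring the ring flush, so I'll take it in steps.

```bash
python3 -m pendant '[[0.3,0,0,0],[0.6,0,0,0],[0.9,0,0,0],[0.9,0,0,0]]' 0; python3 - <<'E'
import trk; trk.st(10); trk.SIDE=["side8","side9"]; trk.run(["side9"])
E
```

```text
time_s: 10.98
eef_pos: [0.6108, -0.1448, 0.3276]
eef_rot: [0.003, 0.676, 0.737, -0.001]
wrist_force: [-0.5, -11.4, 7.6]
opening: 0.002
grasp_force: 5.8
t 11.43 local mm [   4.  -263.2  327.6] F push -11.3 Fx,Fz [-0.8  7.3] q if contact -27mm:  0.384
side px for +10mm y [-1.4  -1.39]
side5 shift px [-9.88  8.06] mm 6.77 cc 0.866
  yellow 2
side7 shift px [-1.34 -1.13] mm 8.85 cc 0.998
  yellow 1
side8 shift px [-1.32 -1.15] mm 8.82 cc 0.998
  yellow 0
side9 shift px [-1.32 -1.12] mm 8.73 cc 0.998
  yellow 0
```

```bash
python3 -m pendant '[[0.2,0,0,0],[0.4,0,0,0],[0.6,0,0,0],[0.6,0,0,0],[0.6,0,0,0]]' 0; python3 - <<'E'
import trk; trk.st(12); trk.SIDE=["side10"]; trk.run(["side10"])
from h import *
import cv2
# sleeve front edge in scene/side: brightness profile along the spindle's top line, start vs now
for n in ("side7","side8","side9","side10"):
    g=cv2.cvtColor(cv2.imread(f"pics/{n}.png"),cv2.COLOR_BGR2GRAY).astype(np.float32); out=[]
    for y in np.arange(-.03,.045,.005):
        u,v=proj("side",world(P,[-.008,y,.240])); out.append(int(cv2.getRectSubPix(g,(1,1),(float(u),float(v)))[0,0]))
    print(n,out)
E
```

```text
time_s: 11.95
eef_pos: [0.6104, -0.1395, 0.3277]
eef_rot: [0.003, 0.676, 0.737, -0.001]
wrist_force: [-1.0, -12.5, 7.1]
opening: 0.001
grasp_force: 6.3
t 12.5 local mm [   4.  -257.6  327.7] F push -12.3 Fx,Fz [-1.   7.5] q if contact -27mm:  0.418
side px for +10mm y [-1.4  -1.39]
side5 shift px [-9.88  8.06] mm 6.77 cc 0.866
  yellow 2
side7 shift px [-1.34 -1.13] mm 8.85 cc 0.998
  yellow 1
side10 shift px [-1.34 -1.15] mm 8.89 cc 0.998
  yellow 0
side7 [255, 255, 255, 255, 242, 169, 99, 97, 99, 101, 100, 101, 101, 103, 107]
side8 [255, 255, 255, 255, 248, 190, 98, 97, 100, 101, 101, 101, 99, 103, 107]
side9 [255, 255, 255, 255, 254, 227, 113, 97, 98, 99, 99, 99, 101, 102, 106]
side10 [255, 255, 255, 255, 254, 249, 163, 103, 100, 101, 101, 101, 101, 104, 106]
```

Push is 12.3 N, which is within the 12–14 N expected with the ring flush. By force the point is sunk about 7.4 mm, by travel about 8.2 mm, and the bowl has not moved. The lever is held still, so I'm handing in.

```bash
python3 -m pendant '[[0,0,0,0],[0,0,0,0],[0,0,0,0],[0,0,0,0]]' 0; python3 -c "
from bench import workorder; print(workorder.hand_in())"
```

```text
time_s: 12.93
eef_pos: [0.6104, -0.1397, 0.3277]
eef_rot: [0.003, 0.676, 0.737, -0.001]
wrist_force: [-0.3, -13.1, 7.7]
opening: -0.001
grasp_force: 6.3
the job is handed in; nothing more can be done
None
```

I handed the job in at about 13 s with the clamp locked, the bowl home and the crank lever held by pushing on its ball; I estimate the ring flush from force and travel (7.4–8.2 mm sunk), and the hand-in gave no verdict.

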